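# Hang the dipper in the notch of the rinse bath's rim

### The arm

A 6-joint arm with a two-finger parallel gripper is mounted at the origin on the work surface. World frame = base frame: x ahead of the robot, y to its left, z up, the work surface at z = 0. Lengths are in m, angles in rad, forces in N, time in s.
With the tool pointing down it reaches from about 0.35 to 0.775 m from the base axis. Payload 7.3 kg.
Tool frame: the origin (TCP) lies at the very end of the fingers, on their centre line; the grasp point (between the pads) lies 19 mm behind it (robot.hold_point_z is the distance from the TCP to the grasp point, in m); y points along the fingers, z is the direction in which the jaws open and shut, and the axes are right-handed (so a half turn about y gives the same grasp; the last joint's range is limited). The gripper opens to 92 mm and grips with 3 to 60 N. Pads are 19 mm wide; open, the fingers measure 130 mm over their backs; the gripper's body (75 mm by 190 mm) begins 47 mm behind the grasp point.
Start: joints at [-1.293, 0.342, 1.524, -0, 1.275, -0.146], TCP at [0.216, -0.479, 0.227] pointing down, gripper open.
Joint ranges: [-2.53, 2.53], [-0.77, 2.02], [0.04, 2.7], [-1, 4.14], [0.28, 2.66], [-3.11, 3.11]. Speed limits (rad/s): [2.57, 2.57, 3.14, 3.14, 3.14, 3.14].

### API

Orientations are given as [roll, pitch, yaw] about the fixed x, y, z axes, in that order (R = Rz(yaw) Ry(pitch) Rx(roll)).
In Python, from cell import robot gives the robot as it stands.
- The arm moves only by the shell command python3 -m crank 'ROWS' [OPENING] [FORCE]. ROWS is a JSON object of lists of equal length, an entry for each row: "xyz": the shift along the tool's x, y, z in cm, a list of three; "roll": the turn about the tool's y in degrees. A call has 1 to 20 rows; each row shifts and turns the commanded pose from where the row before left it, along the tool's axes as they then stand; what a row does not reach is not made up. A row lasts 1/10 s, in which the tool goes at most 50 mm and 8.59 degrees, less where a joint would pass 70% of its speed; a pose out of reach is approached as far as the arm can. A call is refused whole if a number of a shift passes 5 or a number of a turn 8.59, either way. A call with a gripper value outside its range is refused whole. OPENING is the gripper command: -1 is fully open, 1 is shut, values between are in proportion, set as the call begins (- or left out, the last holds). The fingers move at their own pace and stop on an object; FORCE is the grip in N (left out, the last holds). Time passes only in rows, so rows that do not move let the fingers close. It gives the time, the measured TCP pose, the force and the opening at its end, in the units of the state.
- robot.observe(): the state, without advancing time (a new reading comes with each control period).
- robot.read_camera(name): name is "scene" or "top"; returns the picture (480x640x3 uint8, red, green, blue); there is no depth.
- robot.calibration(name): a dict with "intrinsics" (3x3 intrinsics, pixels), "pose" (4x4, takes a point from camera to world coordinates). Camera axes: x right, y down, z forward; pixel columns grow to the right and rows downward; lengths in m; the calibration is good to about 2 mm. A picture is of the moment at which its call begins. calibration takes no time and is no camera call.
- robot.hand_in(): hands the job in, once; it reports no verdict.
The state is a dict: "time": time; "qpos": joint angles; "qvel": joint speeds; "joint_efforts": joint torques, N m; "tool_pos": TCP position; "tool_rot": TCP orientation; "contact_force": force on the tool from outside, world axes, zero at the start; "torque": the same for the moment, N m; "opening": finger opening in m.
Only numpy, scipy, OpenCV 4.12 (cv2) and the standard library are available. Lean on these libraries where they do the work, as an engineer would, in place of code of your own. Each camera call takes 0.05 s, during which the arm holds its last target.

### The job

Put the steel dipper away: take it from the drain tray and hang it by its own hook over the near rim of the rinse bath, cup inside the bath, with the hook dropped fully home into the notch of the strip on that rim so that it cannot slide along. You will have to feel for the notch by riding the hook along the strip; press only gently (the strip bends above 25 N), keep the dipper upright all the way, let go of it and leave the other glassware and things where they stand.

Things in the scene. Friction and masses are not known exactly. Their poses are not given: they have to be found in the camera images.
- dipper_grip (a point): Centre of the black plastic grip on top of the steel dipper: an upright square bar 16 x 16 mm, 47 mm high, faces along the dipper's x and y; from above either pair can be pinched. The dipper (about 0.16 kg) starts upright in the drain tray, foot 126.5 mm below this point. Axes: z up, x from hook towards cup, y along the hook's width.
- dipper_hook (a point): Middle of the underside of the hook's bridge (the face that sits on the rim), 38.5 mm below dipper_grip, same axes. Steel strip 14 mm wide (y), bridge 5 mm thick; gap 14 mm (x -7 to +7 mm) between a 4 mm shank on the cup side and a 4 mm tongue that reaches 22 mm below this point. Cup's foot 88 mm below. Neck to the grip: 10 mm square, 10 mm high.
- dipper_cup (a point): Centre, half-way up, of the dipper's round steel cup, 52 mm diameter, 45 mm high. It lies 37 mm from dipper_hook along +x and 65.5 mm below it; the shank rises from its rim on the -x side. Same axes.
- bath: Open steel rinse bath fixed to the bench, 160 mm (x) by 240 mm (y), walls 5 mm thick and 112 mm high, floor 5 mm. Origin: centre of its underside; z up, the -x wall is the one nearest the robot. Over that rim an aluminium strip 150 mm long and 7 mm thick is clamped, with one notch. It holds against pushes along the rim up to 80 N but bends if pressed over 25 N.
- bath_rim (a point): Fixed point of the bath, not of the strip: 77.5 mm from its centre towards -x, 115 mm up, at the height of the strip's flat top, in its mid-plane; axes as the bath's. The strip's notch, 18 mm wide (y), 12 mm deep, is centred anywhere from y = -30 to +30 mm of this point: not measured, find it by feel or eye. Elsewhere from y = -45 to +45 mm the top is flat.
- tray: Shallow white plastic drain tray fixed to the bench, 170 x 170 mm, rim 14 mm high, floor 4 mm thick, on which the dipper starts. Origin: centre of its underside.
- flask_a: Bystander, leave where it is: conical clear glass flask, 72 dia x 110 high, standing behind the work area. Origin: centre of its underside.
- flask_b: Bystander, leave where it is: conical clear glass flask, 65 dia x 99 high, standing on the right near the robot. Origin: centre of its underside.
- jar: Bystander, leave where it is: white jar with white cap, 60 dia x 100 high, standing behind the work area. Origin: centre of its underside.
- bottle: Bystander, leave where it is: green glass bottle with paper label, 60 dia x 120 high, standing on the left near the robot. Origin: centre of its underside.
- bowl: Bystander, leave where it is: shallow white porcelain bowl, 96 dia x 35 high, standing just in front of the robot. Origin: centre of its underside.
- crucible: Bystander, leave where it is: small white porcelain crucible, 40 dia x 35 high, standing in the far left corner of the drain tray. Origin: centre of its underside.
- weight: Bystander, leave where it is: brass cylinder weight, 26 dia x 30 high, standing in the far right corner of the drain tray. Origin: centre of its underside.
- beaker: Bystander, leave where it is: plain steel beaker without handle, 48 dia x 55 high, standing inside the bath in its far half (about 50 mm beyond the bath's centre). Origin: centre of its underside.

How it is judged:
By the outcome, as a careful person would: the job done as asked, in the order asked, and still so for the second after the job is handed in, with the robot touching nothing.
It also fails if it takes over 67 s, if anything falls off the work surface, if the arm or the gripper's body presses on something with over 40 N, if the wrist force passes 120 N, or if a joint passes its speed limit or range.

## Working session

There is one attempt and no reset: what is moved stays moved. The work goes in short steps, Python scripts to look and compute and a shell command to move; the robot and the scene stay as the last step left them, time stands still between calls to the robot, and variables do not carry over. Pictures are saved under pics/ and viewed, and the job is handed in when it is done.

```bash
mkdir -p pics; ls; python3 - <<'E'
from cell import robot
import cv2,numpy as np
np.set_printoptions(precision=4,suppress=True)
for n in("scene","top"):
    im=robot.read_camera(n); cv2.imwrite(f"pics/{n}0.png",im[:,:,::-1]); c=robot.calibration(n); print(n,c["intrinsics"],c["pose"])
print(robot.observe())
E
```

```text
pics
scene [[531.0783   0.     321.9164]
 [  0.     531.0783 240.2078]
 [  0.       0.       1.    ]] [[ 0.669   0.5181 -0.5329  1.1322]
 [ 0.7432 -0.4751  0.4712 -0.4503]
 [-0.009  -0.7113 -0.7029  0.8172]
 [ 0.      0.      0.      1.    ]]
top [[574.477    0.     318.7743]
 [  0.     574.477  243.288 ]
 [  0.       0.       1.    ]] [[-0.0128 -0.9959  0.0893  0.4494]
 [-0.9999  0.0119 -0.0107  0.0298]
 [ 0.0096 -0.0894 -0.9959  1.3613]
 [ 0.      0.      0.      1.    ]]
{'time': 0.1, 'qpos': array([-1.293 ,  0.3426,  1.5249, -0.    ,  1.2754, -0.146 ]), 'qvel': array([ 0.0003, -0.0006, -0.0012,  0.0012,  0.0004,  0.0021]), 'joint_efforts': array([  0.0016, -43.2003, -24.4696,   0.0719,   0.0527,  -0.    ]), 'tool_pos': array([ 0.2158, -0.4782,  0.2261]), 'tool_rot': array([-1.5721,  0.0002, -2.7178]), 'contact_force': array([0.3158, 0.3849, 0.3581]), 'torque': array([ 0.0177, -0.0458, -0.012 ]), 'opening': 0.09196227498017233}
```

View pics/scene0.png

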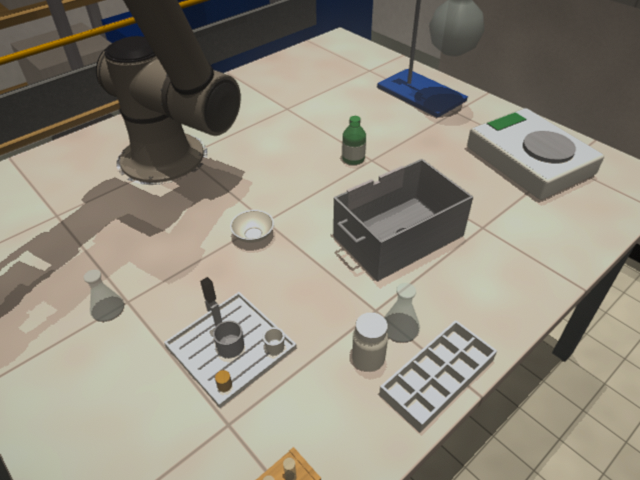

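View pics/top0.png

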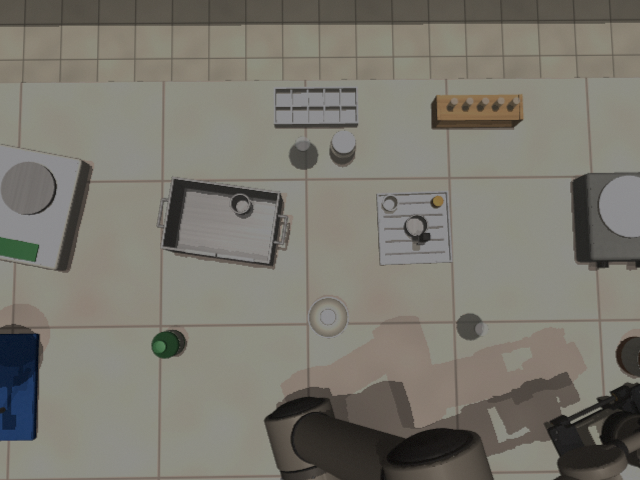

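The scene shows the tray with the dipper at about (215,320) and the bath at about (400,220). The top view shows the dipper's cup at (415,227), its grip at (424,237), and the near rim from about (163,250) to (275,265). Next I'll enlarge both.

```bash
python3 - <<'E'
import cv2
t=cv2.imread("pics/top0.png"); s=cv2.imread("pics/scene0.png")
def crop(im,x,y,w,h,k,n): cv2.imwrite(n,cv2.resize(im[y:y+h,x:x+w],None,fx=k,fy=k,interpolation=cv2.INTER_CUBIC))
crop(t,150,170,145,105,5,"pics/c1.png");crop(t,370,185,90,85,7,"pics/c2.png")
crop(s,325,150,150,130,5,"pics/c3.png");crop(s,160,265,140,140,4,"pics/c4.png")
E
```

```text
(no output)
```

View pics/c1.png

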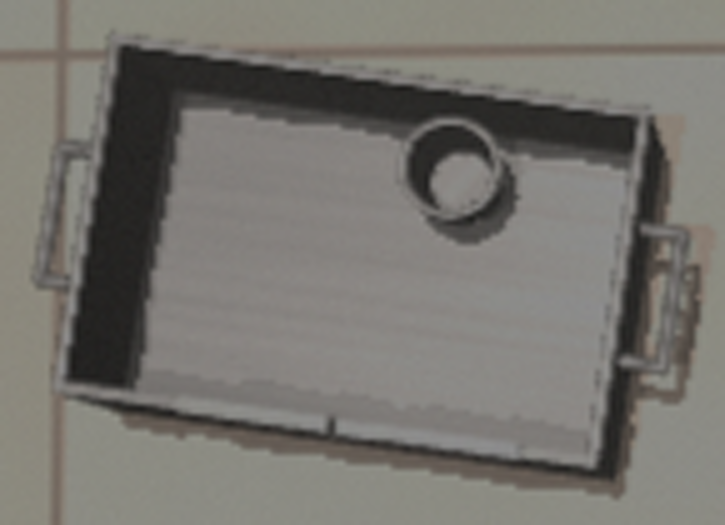

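View pics/c2.png

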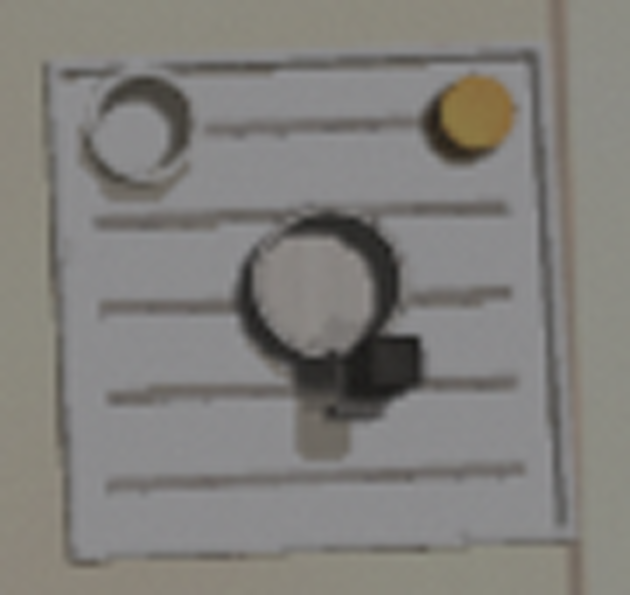

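View pics/c3.png

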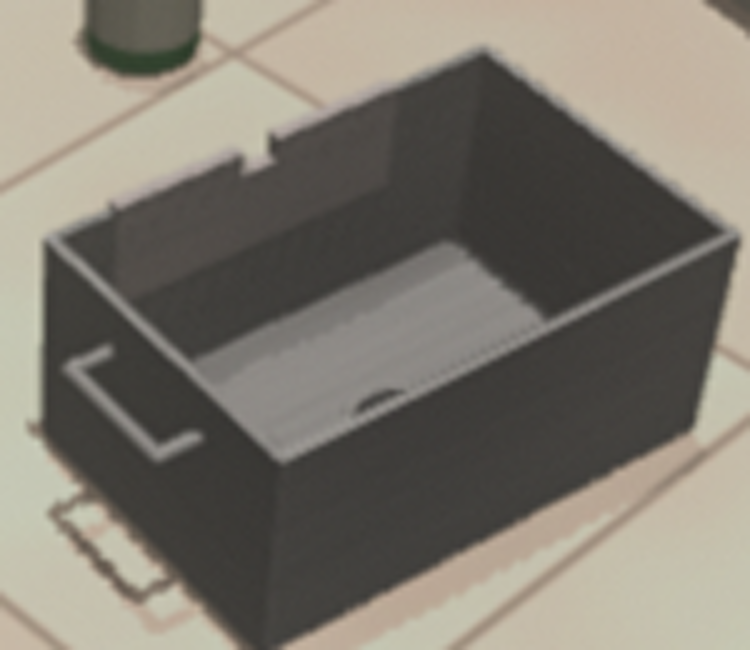

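View pics/c4.png

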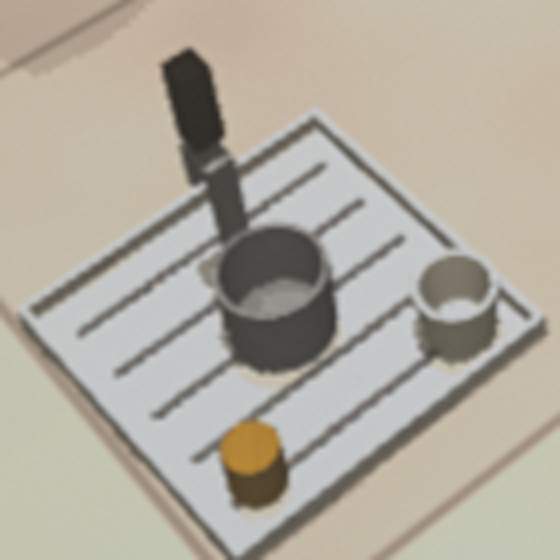

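```bash
cat > h.py <<'E'
import numpy as np
from cell import robot
np.set_printoptions(precision=4,suppress=True)
C={n:robot.calibration(n) for n in("scene","top")}
OFF={'c1':('top',150,170,5),'c2':('top',370,185,7),'c3':('scene',325,150,5),'c4':('scene',160,265,4)}
def src(c,p):
    n,x,y,k=OFF[c]; return n,np.array([(p[0]+.5)/k-.5+x,(p[1]+.5)/k-.5+y])
def atz(n,uv,z):
    K,T=C[n]["intrinsics"],C[n]["pose"]
    d=T[:3,:3]@np.linalg.solve(K,[*uv,1]); o=T[:3,3]; return o+d*(z-o[2])/d[2]
def cz(c,p,z): return atz(*src(c,p),z)
def proj(n,P):
    K,T=C[n]["intrinsics"],C[n]["pose"]; q=K@(T[:3,:3].T@(np.asarray(P)-T[:3,3])); return q[:2]/q[2]
E
python3 - <<'E'
from h import *
print("bath top"); 
for p in [(113,38),(648,108),(605,470),(60,390)]: print(cz('c1',p,.112))
print("bath scene")
for p in [(485,48),(740,233),(280,463),(45,237)]: print(cz('c3',p,.112))
print("notch scene edges",cz('c3',(243,153),.115),cz('c3',(272,138),.115),"strip ends",cz('c3',(112,207),.115))
print("notch top dark",cz('c1',(331,420),.115),"strip end?",cz('c1',(519,448),.115))
print("cup top",cz('c2',(320,287),.049),"scene",cz('c4',(274,265),.049))
print("grip top",[cz('c2',p,.154)[:2] for p in [(365,337),(420,337),(422,388),(372,392)]],"scene",cz('c4',(184,60),.154))
print("tray",[cz('c2',p,.014)[:2] for p in [(45,62),(540,48),(577,540),(72,562)]])
E
```

```text
bath top
[0.7113 0.3372 0.112 ]
[0.6775 0.102  0.112 ]
[0.5184 0.1218 0.112 ]
[0.5561 0.3586 0.112 ]
bath scene
[0.5569 0.3578 0.112 ]
[0.7112 0.3365 0.112 ]
[0.6761 0.1001 0.112 ]
[0.5199 0.1247 0.112 ]
notch scene edges [0.5389 0.2217 0.115 ] [0.5401 0.2382 0.115 ] strip ends [0.5272 0.1559 0.115 ]
notch top dark [0.5414 0.2403 0.115 ] strip end? [0.5282 0.1588 0.115 ]
cup top [ 0.6054 -0.2071  0.049 ] scene [ 0.607  -0.2087  0.049 ]
grip top [array([ 0.5776, -0.2013]), array([ 0.5774, -0.218 ]), array([ 0.5619, -0.2181]), array([ 0.5608, -0.203 ])] scene [ 0.5683 -0.21    0.154 ]
tray [array([ 0.6875, -0.122 ]), array([ 0.6905, -0.2906]), array([ 0.523 , -0.2975]), array([ 0.5177, -0.1274])]
```

```bash
python3 -m crank '{"xyz":[[0,0,0],[0,0,0],[0,0,0],[0,0,0],[0,0,0],[0,0,0],[0,0,0],[0,0,0],[-2.5,0,3.67],[-2.5,0,3.67],[-2.5,0,3.67],[-2.5,0,3.67],[-2.5,0,3.67],[-2.5,0,3.67],[-2.5,0,3.67],[-2.5,0,3.67],[-2.5,0,3.67],[-2.5,0,3.67],[0,0,0],[0,0,0]],"roll":[-8.59,-8.59,-8.59,-8.59,-8.59,-8.59,-8.59,-8.59,0,0,0,0,0,0,0,0,0,0,0,0]}' -1
python3 - <<'E'
from h import *
import numpy as np
# bath fit
c=np.array([[80,-120],[80,120],[-80,120],[-80,-120]])/1000
top=np.array([[.6775,.102],[.7113,.3372],[.5561,.3586],[.5184,.1218]]);sc=np.array([[.6761,.1001],[.7112,.3365],[.5569,.3578],[.5199,.1247]])
m=(top+sc)/2; o=m.mean(0); H=c.T@(m-o); a=np.arctan2(H[0,1]-H[1,0],H[0,0]+H[1,1])
R=np.array([[np.cos(a),-np.sin(a)],[np.sin(a),np.cos(a)]])
rim=o+R@[-.0775,0]; print(o,np.degrees(a),rim)
for p in [(.5389,.2217),(.5401,.2382),(.5414,.2403),(.5272,.1559),(.5282,.1588)]: print(R.T@(np.array(p)-rim))
print(robot.observe()['tool_pos'],np.degrees(robot.observe()['tool_rot']),robot.observe()['qpos'])
E
```

```text
time: 2.1
tool_pos: [0.5695, -0.2088, 0.2258]
tool_rot: [-1.572, 0.0, -1.516]
contact_force: [0.0, -0.7, -0.6]
opening: 0.092
[0.6159 0.2298] -8.446641706335814 [0.5393 0.2412]
[ 0.0025 -0.0194]
[ 0.0013 -0.0029]
[ 0.0022 -0.0006]
[ 0.0006 -0.0862]
[ 0.0012 -0.0832]
[ 0.5695 -0.2088  0.2258] [-90.0942   0.0245 -86.8711] [-0.4774  0.4953  1.2848 -0.0005  1.3631 -0.5319]
```

```bash
python3 - <<'E'
from cell import robot
import cv2,numpy as np
s=robot.read_camera("scene")[:,:,::-1];t=robot.read_camera("top")[:,:,::-1]
a=cv2.resize(s[200:410,130:310],None,fx=2.5,fy=2.5,interpolation=2);b=cv2.resize(t[170:380,340:510],None,fx=2,fy=2.5,interpolation=2)
cv2.imwrite("pics/v1.png",np.hstack([a,b])[:600,:800])
E
```

```text
(no output)
```

View pics/v1.png

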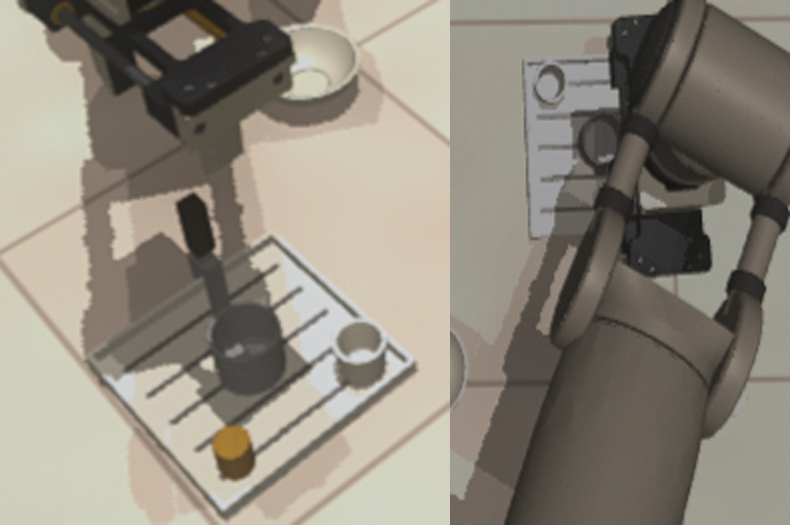

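The gripper stands above the dipper's grip with the jaws across the dipper's x axis (grip at about (195,225) in the left half). I'll descend and close.

```bash
python3 -m crank '{"xyz":[[0,1.5,0],[0,1.5,0],[0,1.5,0],[0,1.5,0],[0,1.5,0],[0,1.5,0],[0,1,0],[0,0.9,0],[0,0,0],[0,0,0]],"roll":[0,0,0,0,0,0,0,0,0,0]}' -1
python3 -m crank '{"xyz":[[0,0,0],[0,0,0],[0,0,0],[0,0,0],[0,0,0],[0,0,0],[0,0,0],[0,0,0],[0,0,0],[0,0,0]],"roll":[0,0,0,0,0,0,0,0,0,0]}' 1 30
```

```text
time: 3.2
tool_pos: [0.5694, -0.2101, 0.1181]
tool_rot: [-1.57, -0.0, -1.519]
contact_force: [0.9, -0.1, 0.2]
opening: 0.0916
time: 4.2
tool_pos: [0.5694, -0.2097, 0.1177]
tool_rot: [-1.571, -0.0, -1.518]
contact_force: [1.2, 0.3, -0.1]
opening: 0.0163
```

```bash
python3 -m crank '{"xyz":[[0,-0.3,0],[0,-0.7,0],[0,-1.5,0],[0,-2,0],[0,-2,0],[0,-2,0],[0,-2,0],[0,-2,0],[0,-1.5,0],[0,-0.7,0],[0,-0.3,0],[0,0,0],[0,0,0]],"roll":[0,0,0,0,0,0,0,0,0,0,0,0,0]}' 1 40
python3 - <<'E'
from h import *
import cv2
s=robot.read_camera("scene")[:,:,::-1]
cv2.imwrite("pics/v2.png",cv2.resize(s[100:400,120:360],None,fx=2.5,fy=2,interpolation=2))
o=robot.observe();yaw=o['tool_rot'][2]
print(o['tool_pos'],np.degrees(yaw),o['contact_force'])
E
```

```text
time: 5.5
tool_pos: [0.569, -0.2095, 0.2667]
tool_rot: [-1.572, 0.001, -1.518]
contact_force: [0.4, 0.4, -2.2]
opening: 0.0158
[ 0.569  -0.2095  0.2667] -86.99652459692051 [ 0.2093  0.262  -1.9655]
```

View pics/v2.png

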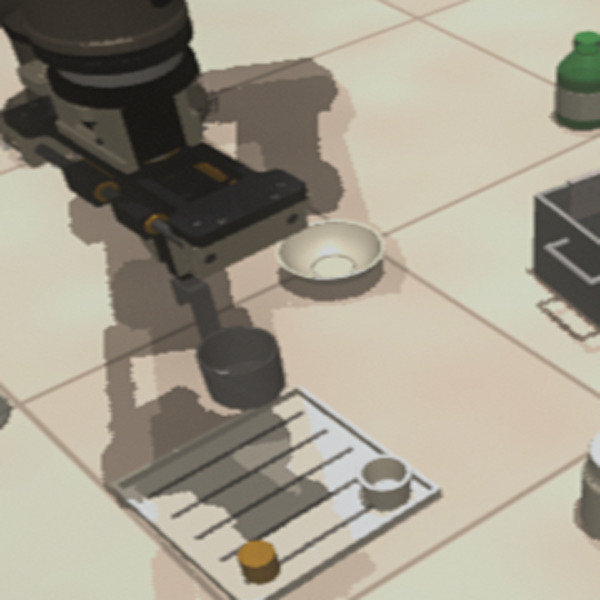

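```bash
python3 -m crank '{"xyz":[[0,0,0],[0,0,0],[-1.57,0,-0.36],[-2.5,0,-0.58],[-3.31,0,-0.768],[-3.31,0,-0.768],[-3.31,0,-0.768],[-3.31,0,-0.768],[-3.31,0,-0.768],[-3.31,0,-0.768],[-3.31,0,-0.768],[-3.31,0,-0.768],[-3.31,0,-0.768],[-3.31,0,-0.768],[-2.5,0,-0.58],[-1.47,0,-0.35],[0,0,0],[0,0,0],[0,0,0]],"roll":[5.73,5.73,0,0,0,0,0,0,0,0,0,0,0,0,0,0,0,0,0]}' 1 40
cat > st.py <<'E'
from h import *
a=np.radians(-8.45);R=np.array([[np.cos(a),-np.sin(a)],[np.sin(a),np.cos(a)]])
o=robot.observe();p=R.T@(o['tool_pos'][:2]-[.5393,.2412])
print("t",o['time'],"bath xy mm",p*1e3,"z",o['tool_pos'][2]*1e3,"yaw",np.degrees(o['tool_rot'])[2],"F",o['contact_force'])
E
python3 st.py
python3 - <<'E'
from cell import robot
import cv2,numpy as np
s=robot.read_camera("scene")[:,:,::-1];t=robot.read_camera("top")[:,:,::-1]
a=cv2.resize(s[80:280,310:480],None,fx=2.5,fy=3,interpolation=2);b=cv2.resize(t[150:350,140:310],None,fx=2,fy=3,interpolation=2)
cv2.imwrite("pics/v3.png",np.hstack([a,b]))
E
```

```text
time: 7.45
tool_pos: [0.5355, 0.2102, 0.2676]
tool_rot: [-1.571, -0.001, -1.719]
contact_force: [0.4, 0.3, -1.7]
opening: 0.0154
t 7.45 bath xy mm [  0.763  -31.2085] z 267.63460402683023 yaw -98.49714194062823 F [ 0.4039  0.2835 -1.7305]
```

View pics/v3.png

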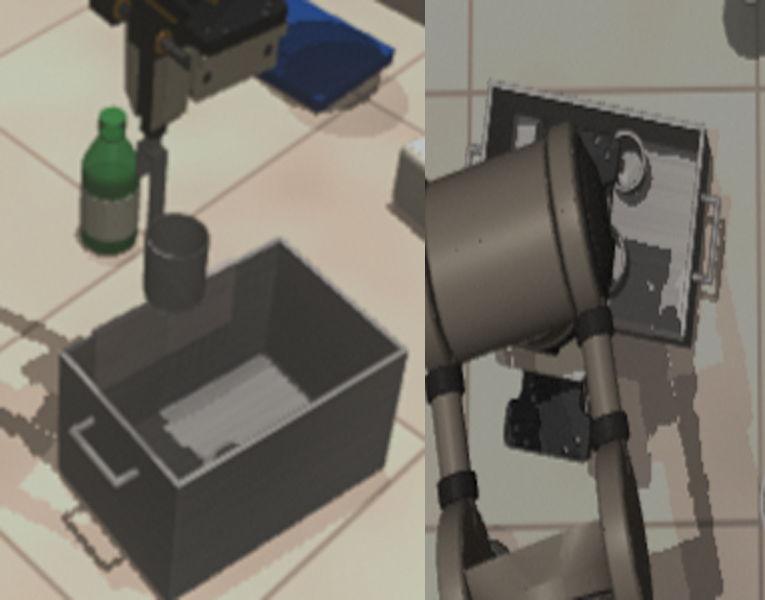

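```bash
python3 -m crank '{"xyz":[[0,0.7,0],[0,1.2,0],[0,1.5,0],[0,1.5,0],[0,1.5,0],[0,1.3,0],[0,0.9,0],[0,0.6,0],[0,0.3,0],[0,0,0],[0,0,0]],"roll":[0,0,0,0,0,0,0,0,0,0,0]}' 1 40
python3 st.py
python3 - <<'E'
from cell import robot
import cv2,numpy as np
s=robot.read_camera("scene")[:,:,::-1]
cv2.imwrite("pics/v4.png",cv2.resize(s[120:250,320:450],None,fx=4.6,fy=4.6,interpolation=2))
E
```

```text
time: 8.65
tool_pos: [0.5357, 0.2114, 0.1732]
tool_rot: [-1.57, 0.0, -1.718]
contact_force: [0.9, 0.3, -1.9]
opening: 0.016
t 8.65 bath xy mm [  0.7912 -30.0558] z 173.15351197354428 yaw -98.45760351917512 F [ 0.8596  0.283  -1.9002]
```

View pics/v4.png

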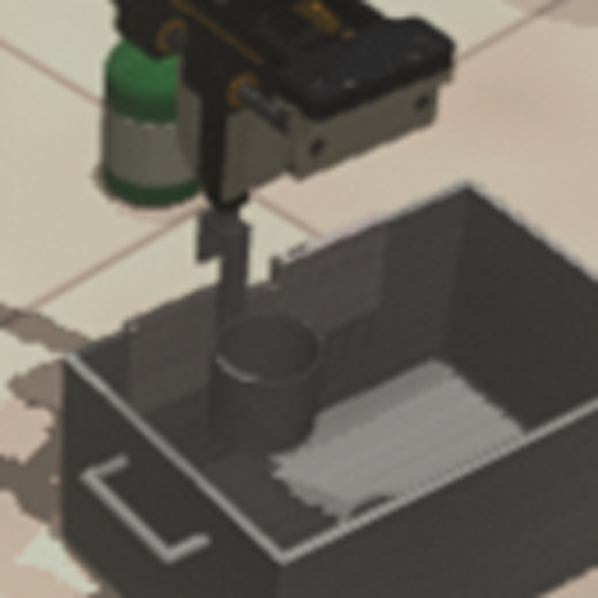

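The hook is above the rim: the tongue, at about (205,250), is outside, and the cup is inside. I'll lower it further, slowly, with small force checks.

```bash
python3 -m crank '{"xyz":[[0,0.5,0],[0,0.6,0],[0,0.5,0],[0,0.3,0],[0,0.3,0],[0,0.2,0],[0,0,0],[0,0,0]],"roll":[0,0,0,0,0,0,0,0]}' 1 40
python3 st.py
python3 -m crank '{"xyz":[[0,0.1,0],[0,0.1,0],[0,0.1,0],[0,0.1,0],[0,0.1,0],[0,0,0],[0,0,0]],"roll":[0,0,0,0,0,0,0]}' 1 40
python3 st.py
```

```text
time: 9.5
tool_pos: [0.5355, 0.2113, 0.1488]
tool_rot: [-1.571, 0.0, -1.718]
contact_force: [-0.0, 0.1, -1.2]
opening: 0.0159
t 9.5 bath xy mm [  0.6014 -30.1264] z 148.77386054760194 yaw -98.46042303527311 F [-0.0445  0.1046 -1.1825]
time: 10.2
tool_pos: [0.5354, 0.2113, 0.1437]
tool_rot: [-1.571, -0.0, -1.718]
contact_force: [-1.5, -0.0, -1.2]
opening: 0.0158
t 10.2 bath xy mm [  0.5204 -30.1745] z 143.6689962739407 yaw -98.45578508227864 F [-1.4762 -0.0205 -1.2304]
```

```bash
for i in 1 2; do :; done; python3 -m crank '{"xyz":[[0,0.05,0],[0,0.05,0],[0,0.05,0],[0,0,0],[0,0,0]],"roll":[0,0,0,0,0]}' 1 40
python3 st.py
```

```text
time: 10.7
tool_pos: [0.5354, 0.2113, 0.1422]
tool_rot: [-1.571, -0.0, -1.718]
contact_force: [-0.2, -0.0, -2.0]
opening: 0.016
t 10.7 bath xy mm [  0.5023 -30.1771] z 142.16998919314491 yaw -98.45795376463853 F [-0.2114 -0.0084 -1.9591]
```

```bash
python3 -m crank '{"xyz":[[0,0.05,0],[0,0.05,0],[0,0,0],[0,0,0]],"roll":[0,0,0,0]}' 1 40
python3 st.py
```

```text
time: 11.1
tool_pos: [0.5354, 0.2113, 0.1412]
tool_rot: [-1.571, -0.0, -1.718]
contact_force: [-0.1, 0.3, -2.1]
opening: 0.016
t 11.1 bath xy mm [  0.4967 -30.1886] z 141.15870726306125 yaw -98.46009315106603 F [-0.0573  0.2917 -2.1329]
```

```bash
python3 -m crank '{"xyz":[[0,0.05,0],[0,0.05,0],[0,0,0],[0,0,0]],"roll":[0,0,0,0]}' 1 40
python3 st.py
```

```text
time: 11.5
tool_pos: [0.5355, 0.2113, 0.1408]
tool_rot: [-1.57, 0.0, -1.718]
contact_force: [-3.1, -0.4, 5.1]
opening: 0.0156
t 11.5 bath xy mm [  0.6165 -30.1147] z 140.80399346531487 yaw -98.45449680491605 F [-3.1366 -0.4125  5.1349]
```

Contact is at TCP z of about 140.9 mm (140.7 was predicted), with a net press of about 7 N. Now I'll ride along +y, which is tool -x.

```bash
python3 -m crank '{"xyz":[[-0.1,0,0],[-0.2,0,0],[-0.2,0,0],[-0.2,0,0],[-0.2,0,0],[-0.1,0,0],[0,0,0]],"roll":[0,0,0,0,0,0,0]}' 1 40
python3 st.py
```

```text
time: 12.2
tool_pos: [0.5375, 0.2208, 0.1408]
tool_rot: [-1.569, -0.0, -1.718]
contact_force: [-0.7, -2.6, 5.3]
opening: 0.016
t 12.2 bath xy mm [  1.2223 -20.4364] z 140.82228192302998 yaw -98.45135338553683 F [-0.7141 -2.6379  5.2617]
```

```bash
python3 -m crank '{"xyz":[[-0.1,0,0],[-0.1,0,0],[-0.1,0,0],[-0.1,0,0],[-0.1,0,0],[0,0,0]],"roll":[0,0,0,0,0,0]}' 1 40
python3 st.py
```

```text
time: 12.8
tool_pos: [0.5382, 0.2257, 0.1407]
tool_rot: [-1.569, -0.0, -1.718]
contact_force: [-0.5, -3.3, 4.9]
opening: 0.0157
t 12.8 bath xy mm [  1.1402 -15.4549] z 140.7415883462571 yaw -98.45338229585175 F [-0.5102 -3.3258  4.8911]
```

```bash
python3 -m crank '{"xyz":[[-0.1,0,0],[-0.1,0,0],[0,0,0]],"roll":[0,0,0]}' 1 40
python3 st.py
```

```text
time: 13.1
tool_pos: [0.5384, 0.2278, 0.1407]
tool_rot: [-1.569, -0.0, -1.718]
contact_force: [0.0, -1.5, 5.1]
opening: 0.0158
t 13.1 bath xy mm [  1.1097 -13.3675] z 140.67785360742764 yaw -98.45568141898437 F [ 0.0185 -1.4914  5.0694]
```

```bash
python3 -m crank '{"xyz":[[-0.1,0,0],[0,0,0]],"roll":[0,0]}' 1 40
python3 st.py
```

```text
time: 13.3
tool_pos: [0.5385, 0.2289, 0.1406]
tool_rot: [-1.569, -0.0, -1.718]
contact_force: [-0.3, -2.7, 4.9]
opening: 0.0157
t 13.3 bath xy mm [  1.0463 -12.3058] z 140.61312012377297 yaw -98.45734238900637 F [-0.3143 -2.7125  4.8944]
```

```bash
python3 -m crank '{"xyz":[[-0.1,0,0],[0,0,0]],"roll":[0,0]}' 1 40
python3 st.py
```

```text
time: 13.5
tool_pos: [0.5386, 0.23, 0.1405]
tool_rot: [-1.57, 0.0, -1.718]
contact_force: [0.0, -3.0, 5.6]
opening: 0.0153
t 13.5 bath xy mm [  0.9443 -11.1688] z 140.5099841845984 yaw -98.45572528406704 F [ 0.034  -3.0456  5.6235]
```

```bash
python3 -m crank '{"xyz":[[-0.1,0,0],[0,0,0]],"roll":[0,0]}' 1 40
python3 st.py
```

```text
time: 13.7
tool_pos: [0.5384, 0.2314, 0.14]
tool_rot: [-1.571, 0.001, -1.719]
contact_force: [0.0, 1.5, -1.2]
opening: 0.0157
t 13.7 bath xy mm [ 0.5153 -9.8499] z 140.00528105133498 yaw -98.46492632610332 F [ 0.0414  1.4967 -1.2499]
```

```bash
python3 -m crank '{"xyz":[[-0.1,0,0],[0,0,0]],"roll":[0,0]}' 1 40
python3 st.py
```

```text
time: 13.9
tool_pos: [0.5378, 0.2324, 0.1393]
tool_rot: [-1.573, -0.0, -1.718]
contact_force: [0.2, -0.4, -1.9]
opening: 0.0154
t 13.9 bath xy mm [-0.175  -8.9068] z 139.26971148589595 yaw -98.4437447011308 F [ 0.1867 -0.4162 -1.9157]
```

```bash
python3 -m crank '{"xyz":[[-0.1,0,0],[0,0,0]],"roll":[0,0]}' 1 40
python3 st.py
python3 - <<'E'
from cell import robot
import cv2,numpy as np
s=robot.read_camera("scene")[:,:,::-1]
cv2.imwrite("pics/v5.png",cv2.resize(s[140:230,335:425],None,fx=6.6,fy=6.6,interpolation=2))
E
```

```text
time: 14.1
tool_pos: [0.5384, 0.2332, 0.1398]
tool_rot: [-1.571, -0.0, -1.718]
contact_force: [0.3, 0.5, -2.2]
opening: 0.0157
t 14.1 bath xy mm [ 0.2635 -8.0086] z 139.7976950343342 yaw -98.44647169272461 F [ 0.2893  0.4628 -2.1664]
```

View pics/v5.png

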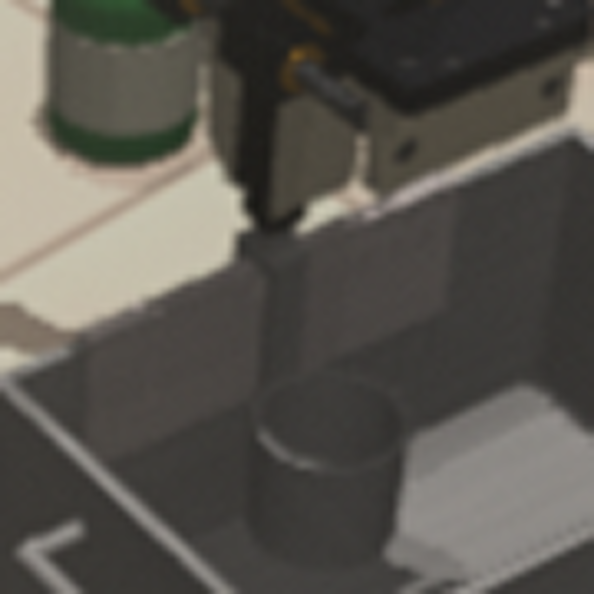

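Contact was lost between y = -11.2 and -9.9 mm: the press fell from 5 N to free. That puts the notch centre at about y = -8, where the hook now is. I'll lower it.

```bash
python3 -m crank '{"xyz":[[0,0.1,0],[0,0.1,0],[0,0.1,0],[0,0,0]],"roll":[0,0,0,0]}' 1 40
python3 st.py
```

```text
time: 14.55
tool_pos: [0.5385, 0.233, 0.137]
tool_rot: [-1.571, -0.0, -1.718]
contact_force: [-0.3, -0.4, -2.5]
opening: 0.0156
t 14.55 bath xy mm [ 0.4122 -8.2506] z 136.97044932958653 yaw -98.46071383240565 F [-0.2998 -0.3956 -2.545 ]
```

```bash
python3 -m crank '{"xyz":[[0,0.1,0],[0,0.1,0],[0,0.1,0],[0,0,0]],"roll":[0,0,0,0]}' 1 40
python3 st.py
```

```text
time: 14.95
tool_pos: [0.5385, 0.233, 0.134]
tool_rot: [-1.571, -0.0, -1.718]
contact_force: [-0.9, 0.7, -1.6]
opening: 0.0158
t 14.95 bath xy mm [ 0.4173 -8.2365] z 133.99957413547034 yaw -98.45933574095731 F [-0.9293  0.7486 -1.5761]
```

```bash
python3 -m crank '{"xyz":[[0,0.1,0],[0,0.1,0],[0,0.1,0],[0,0.1,0],[0,0,0]],"roll":[0,0,0,0,0]}' 1 40
python3 st.py
```

```text
time: 15.45
tool_pos: [0.5385, 0.233, 0.13]
tool_rot: [-1.571, -0.0, -1.718]
contact_force: [-0.5, 0.8, -0.9]
opening: 0.0157
t 15.45 bath xy mm [ 0.4279 -8.2074] z 129.99732386416636 yaw -98.45681353661868 F [-0.5349  0.7994 -0.8743]
```

```bash
python3 -m crank '{"xyz":[[0,0.05,0],[0,0.05,0],[0,0,0],[0,0,0]],"roll":[0,0,0,0]}' 1 40
python3 st.py
```

```text
time: 15.85
tool_pos: [0.5386, 0.233, 0.1292]
tool_rot: [-1.571, -0.0, -1.718]
contact_force: [-0.3, -0.2, -0.9]
opening: 0.0156
t 15.85 bath xy mm [ 0.5446 -8.1839] z 129.21069650051317 yaw -98.45619086212297 F [-0.2877 -0.2306 -0.8909]
```

```bash
python3 -m crank '{"xyz":[[0,0.05,0],[0,0,0],[0,0,0]],"roll":[0,0,0]}' 1 40
python3 st.py
```

```text
time: 16.15
tool_pos: [0.5387, 0.2331, 0.1289]
tool_rot: [-1.57, 0.0, -1.718]
contact_force: [-0.9, 0.5, 0.3]
opening: 0.0156
t 16.15 bath xy mm [ 0.6012 -8.1355] z 128.88024277370164 yaw -98.45736251423776 F [-0.8925  0.4666  0.2579]
```

Bottomed at 128.9 mm, exactly 12 mm below the flat, with light contact. Before letting go I'll ease the shank towards the strip so that it doesn't swing.

```bash
python3 -m crank '{"xyz":[[0,0,-0.1],[0,0,-0.1],[0,0,0],[0,0,0]],"roll":[0,0,0,0]}' 1 40
python3 st.py
```

```text
time: 16.55
tool_pos: [0.5367, 0.2334, 0.1288]
tool_rot: [-1.57, 0.0, -1.718]
contact_force: [0.3, -1.1, 1.3]
opening: 0.0158
t 16.55 bath xy mm [-1.3904 -8.1056] z 128.84618236723045 yaw -98.45646350714414 F [ 0.2861 -1.0952  1.2876]
```

```bash
python3 -m crank '{"xyz":[[0,0,-0.05],[0,0,-0.05],[0,0,0]],"roll":[0,0,0]}' 1 40
python3 st.py
```

```text
time: 16.85
tool_pos: [0.5358, 0.2335, 0.1289]
tool_rot: [-1.57, 0.0, -1.718]
contact_force: [1.2, -0.8, 1.4]
opening: 0.0159
t 16.85 bath xy mm [-2.3124 -8.1165] z 128.85764827974458 yaw -98.45826774802852 F [ 1.1953 -0.7567  1.4024]
```

```bash
python3 -m crank '{"xyz":[[0,0,-0.05],[0,0,0],[0,0,0]],"roll":[0,0,0]}' 1 40
python3 st.py
```

```text
time: 17.15
tool_pos: [0.5353, 0.2336, 0.1288]
tool_rot: [-1.57, 0.0, -1.718]
contact_force: [1.6, -0.5, 1.5]
opening: 0.0157
t 17.15 bath xy mm [-2.8456 -8.1221] z 128.82874991218557 yaw -98.45612984765428 F [ 1.611  -0.5365  1.4895]
```

```bash
python3 -m crank '{"xyz":[[0,0,-0.05],[0,0,0],[0,0,0]],"roll":[0,0,0]}' 1 40
python3 st.py
```

```text
time: 17.45
tool_pos: [0.5352, 0.2336, 0.1288]
tool_rot: [-1.57, 0.0, -1.718]
contact_force: [3.5, -1.5, 1.5]
opening: 0.0158
t 17.45 bath xy mm [-2.9759 -8.1167] z 128.84973471115342 yaw -98.45655155177398 F [ 3.4518 -1.4575  1.5008]
```

The shank touches the strip (3.5 N). I'll release with a part opening.

```bash
python3 -m crank '{"xyz":[[0,0,0],[0,0,0],[0,0,0],[0,0,0],[0,0,0],[0,0,0],[0,0,0],[0,0,0]],"roll":[0,0,0,0,0,0,0,0]}' 0.1
python3 st.py
python3 - <<'E'
from cell import robot
import cv2,numpy as np
s=robot.read_camera("scene")[:,:,::-1]
cv2.imwrite("pics/v6.png",cv2.resize(s[120:230,325:435],None,fx=5.4,fy=5.4,interpolation=2))
E
```

```text
time: 18.25
tool_pos: [0.5346, 0.2336, 0.1287]
tool_rot: [-1.571, -0.0, -1.718]
contact_force: [-0.3, 0.4, 0.3]
opening: 0.041
t 18.25 bath xy mm [-3.505  -8.1951] z 128.66521175500546 yaw -98.46188563427144 F [-0.2634  0.3618  0.3252]
```

View pics/v6.png

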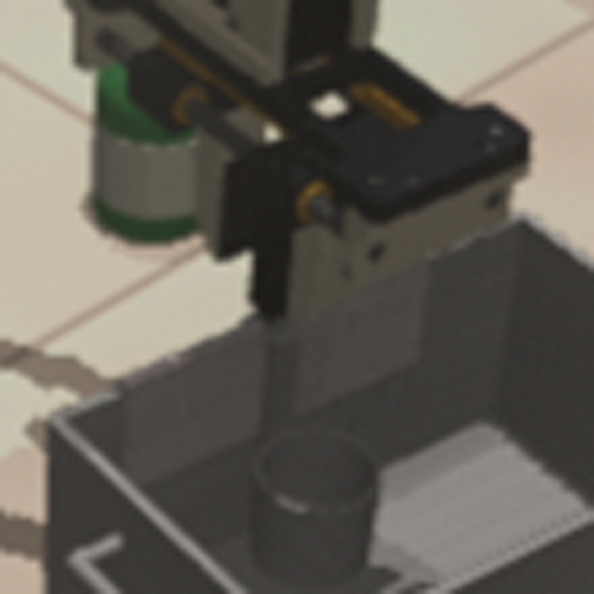

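The dipper stays put with the cup inside the bath, and the fingers are open around the grip. I'll go straight up and then back clear.

```bash
python3 -m crank '{"xyz":[[0,-0.5,0],[0,-1,0],[0,-1.5,0],[0,-2,0],[0,-2.5,0],[0,-2.5,0],[0,-2,0],[2,-1,-1],[3,0,-2],[3,0,-2],[3,0,-2],[3,0,-2],[3,0,-2],[3,0,-2],[3,0,-2],[2,0,-1],[0,0,0],[0,0,0]],"roll":[0,0,0,0,0,0,0,0,0,0,0,0,0,0,0,0,0,0]}'
python3 st.py
python3 - <<'E'
from cell import robot
import cv2,numpy as np
s=robot.read_camera("scene")[:,:,::-1];t=robot.read_camera("top")[:,:,::-1]
cv2.imwrite("pics/v7.png",np.hstack([cv2.resize(s[120:260,325:475],None,fx=2.6,fy=4,interpolation=2)[:, :390],cv2.resize(t[170:280,150:300],None,fx=2.7,fy=5.1,interpolation=2)[:560]]))
cv2.imwrite("pics/v7s.png",s);cv2.imwrite("pics/v7t.png",t)
cv2.imwrite("pics/v7c.png",cv2.resize(s[130:230,335:435],None,fx=6,fy=6,interpolation=2))
E
```

```text
time: 20.1
tool_pos: [0.34, 0.0098, 0.2596]
tool_rot: [-1.568, 0.0, -1.72]
contact_force: [0.3, 0.5, 0.1]
opening: 0.0414
t 20.1 bath xy mm [-163.1059 -258.2137] z 259.6044670017471 yaw -98.5460655352724 F [0.2582 0.4728 0.0939]
```

View pics/v7c.png

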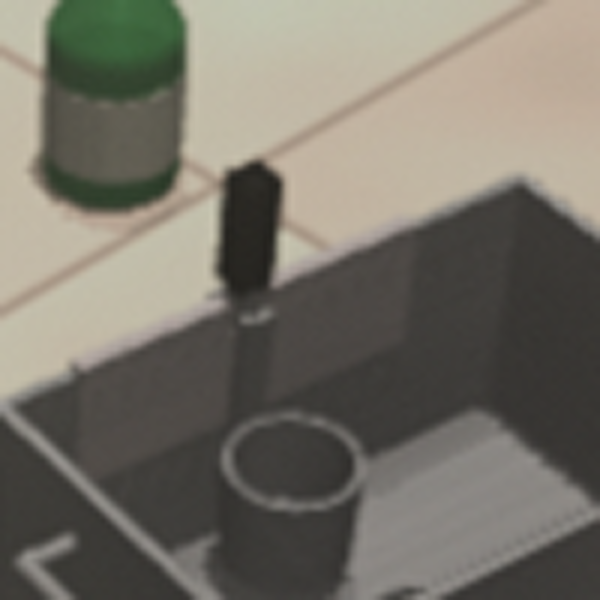

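View pics/v7t.png

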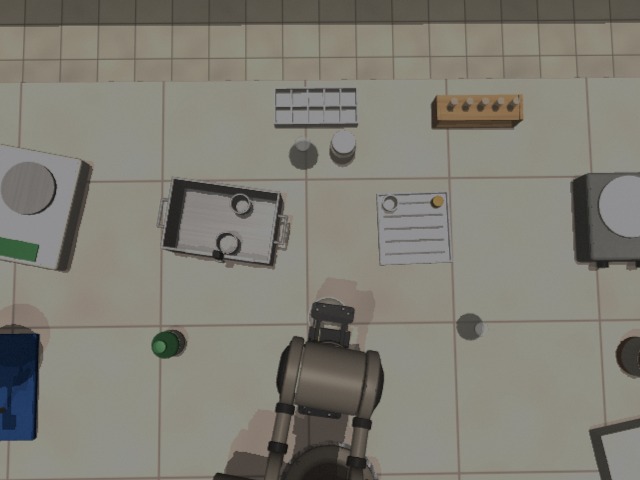

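View pics/v7s.png

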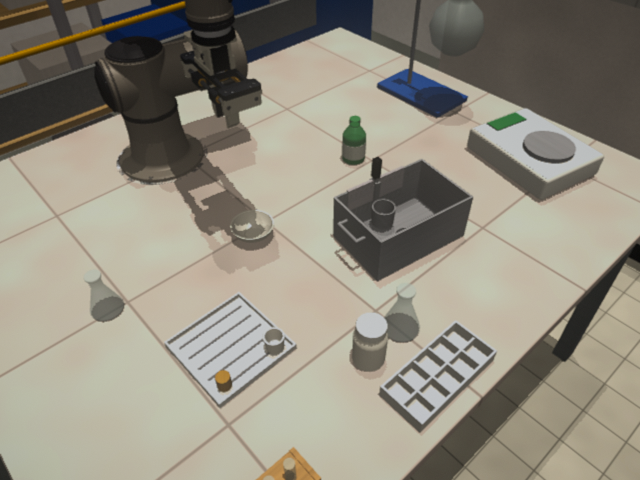

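The dipper hangs at (377,165) in the scene view with its bridge sunk below the strip's top, and everything else is where it stood. I'll check uprightness and height by projection.

```bash
python3 - <<'E'
from h import *
a=np.radians(-8.45);R=np.array([[np.cos(a),-np.sin(a)],[np.sin(a),np.cos(a)]])
def w(x,y,z): return [*(np.array([.5393,.2412])+R@[x,y]),z]
for nm,x,z in(("grip top",-.003,.165),("grip bottom",-.003,.118),("cup rim",.034,.06)):
    p=proj("scene",w(x,-.0081,z)); print(nm,p,"crop",(p-[335,130]+.5)*6-.5, "if not home",(proj("scene",w(x,-.0081,z+.012))-[335,130]+.5)*6-.5)
print(robot.observe()['time'],np.abs(robot.observe()['qvel']).max())
E
```

```text
grip top [377.3611 157.8324] crop [256.6665 169.4944] if not home [258.9227 140.729 ]
grip bottom [375.9423 175.9218] crop [248.1537 278.0309] if not home [250.2796 250.9263]
cup rim [384.7433 205.9529] crop [300.9598 458.2175] if not home [303.4409 432.8874]
20.2 0.011343901023073609
```

The picture matches the "home" prediction to about 1 px: grip top (254,170), cup rim centre (294,461).

```bash
python3 -c "
from cell import robot
print(robot.hand_in())"
```

```text
the job is handed in; nothing more can be done
None
```

The steel dipper now hangs by its hook in the notch of the strip on the bath's near rim, cup inside, and the job is handed in at about 20 s of the 67 s.

- **Finding the notch:** I rode the hook about 20 mm along the strip, pressing with about 7 N. Contact fell away at the notch, about 8 mm towards −y of the rim point. The cameras had put the notch at about −10.5 mm, so I used the position found by feel.
- **Seating:** The hook went down 12 mm and bottomed with about 2 N. That matches the notch's full depth.
- **Release:** I eased the shank against the strip (3.5 N) so the dipper would not swing, let go, and backed the arm well clear.

**Last checks:**
- The final scene picture agrees with the fully seated, upright dipper to about 1 pixel. Unseated, it would sit about 5 pixels higher.
- By eye, nothing else has moved. The gripper partly hid the bowl in the top view, but the bowl looked unmoved in the scene view.
- I did not push the dipper sideways after release to test it.

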